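# Dispense one chamber slide and park it by the tray

## Robot

A 7-joint arm with a two-finger parallel gripper is mounted at the origin on the work surface. World frame = base frame: x ahead of the robot, y to its left, z up, the work surface at z = 0. Lengths are in m, angles in rad, forces in N, time in s.
With the tool pointing down it reaches from about 0.35 to 0.9 m from the base axis. Payload 8.1 kg.
Tool frame: the origin (TCP) lies at the very end of the fingers, on their centre line; the grasp point (between the pads) lies 19 mm behind it; x points along the fingers, y is the direction in which the jaws open and shut, and the axes are right-handed (so a half turn about x gives the same grasp; the last joint's range is limited). The gripper opens to 92 mm and grips with 3 to 60 N. Pads are 19 mm wide; open, the fingers measure 130 mm over their backs; the gripper's body (75 mm by 190 mm) begins 47 mm behind the grasp point.
Start: joints at [-1.231, 0.434, 0.025, 1.573, -0.012, 1.134, -0.075], TCP at [0.268, 0.565, 0.227] pointing down, gripper open.
Joint ranges: [-2.62, 2.62], [-0.44, 2.09], [-1.27, 1.32], [0.08, 2.57], [-1.32, 4.46], [0.12, 2], [-2.74, 2.74]. Speed limits (rad/s): [2.22, 2.22, 3.01, 3.01, 3.14, 3.14, 3.14].

## Interface

Orientations are given as a rotation vector (axis times angle).
In Python, from cell import arm gives the robot as it stands.
- The arm moves only by the tool servo_tool, never from a script. Its argument "plan" is a list of rows, each a list of 2 entries, a list of its own where there are three numbers: the shift along the world's x, y, z in cm, then the turn, a rotation vector about the world's x, y, z in degrees. A call has 1 to 12 rows; each row is the pose to reach, as a shift and turn from the pose measured when the call began; what a row does not reach only later rows make up. A row lasts 1/10 s, in which the tool goes at most 50 mm and 8.59 degrees, less where a joint would pass 70% of its speed; a pose out of reach is approached as far as the arm can. A call with a gripper value outside its range is refused whole. "grip" is the opening, from 0 (shut) to 1 (fully open), set as the call begins (left out, the last holds). The fingers move at their own pace and stop on an object; "squeeze" is the grip in N (left out, the last holds). Time passes only in rows, so rows that repeat a pose let the fingers close. It gives the time, the measured TCP pose, the force and the opening at its end, in the units of the state.
- arm.observe(): the state, without advancing time (a new reading comes with each control period).
- arm.get_image(name): name is "scene" or "top" or "wrist"; returns a dict with "frame" (420x560x3 uint8, blue, green, red), "fx", "fy", "cx", "cy" (pixels), "D" ([k1, k2, p1, p2, k3] as OpenCV has them; the pictures are not rectified), "position" and "rotation" of the camera in the world. Camera axes: x right, y down, z forward; pixel columns grow to the right and rows downward; lengths in m; the calibration is good to about 2 mm. A picture is of the moment at which its call begins. There is no depth.
- arm.sign_off(): hands the job in, once; it reports no verdict.
Trained networks look in a picture, given as the dict that the camera call returned (one of the last four; its "shot" number tells which), for a name from the list of things; names that differ only in an ending like _2 or _b are one class to them, and where a whole thing is asked for, a point or a joint stands for the part that bears it (a point fixed in the world has none). Each returns a list of dicts, best first, with "score" (0 to 1); they miss things now and then, are a little off and sometimes report something else, mostly with a low value. They report only what shows in the picture. A call takes as long as a camera call. They do not tell look-alikes from the thing itself.
- arm.search_frame(picture, query): "at" ([column, row] in pixels, amid what is visible of it).
- arm.trace(picture, query): "pixels" (420x560 bool, what is visible of it) and "at" ([column, row] in pixels, amid what is visible of it).
The state is a dict: "clock": time; "joints": joint angles; "dq": joint speeds; "joint_efforts": joint torques, N m; "position": TCP position; "ee_rot": TCP orientation; "force": force on the tool from outside, world axes, zero at the start; "ft_torque": the same for the moment, N m; "width": opening from 0.0 (shut) to 1.0 (fully open).
Only numpy, scipy, OpenCV 4.12 (cv2) and the standard library are available. Lean on these libraries where they do the work, as an engineer would, in place of code of your own. Each camera call takes 0.05 s, during which the arm holds its last target.

## Task

Press the slide dispenser's plunger all the way down once and let it come back up, so that a single chamber slide comes out on the ledge in front. Then nudge that slide along the ledge, towards the end that is next to the slide tray, until it rests against the end stop. Push it only, never lift it, and leave the slides in the magazine and the tray, oil bottle and objective around the dispenser as they are.

Things in the scene. Friction and masses are not known exactly. Their poses are not given: they have to be found in the camera images.
- dispenser: bench-top slide dispenser, white on a dark steel base, fixed. Origin on the bench under the middle of its magazine; front looks along its -x, ledge runs along its y, z up. Base x -70 to 20, y -122 to 122 mm, 10 mm thick. Magazine: upright shaft open at the top, x -18 to 20, y -44 to 44, 66 mm high, 4 slides lying in it. Behind it the drive housing: x 18 to 77, y -45 to 45, 60 mm high, plunger on top at x 47, y 0.
- ledge (a point): point on the top of the collecting ledge (the front strip of the base, 10 mm above the bench) at x -42, y 0 mm of the dispenser, in front of the outlet. The ledge is a flat lane 48 mm wide (x -66 to -18), running 118 mm to either side; lips 5 mm high run along its front and, beside the magazine, along its back. The outlet is 14 mm high, at the foot of the magazine.
- stop_left (a point): middle of the foot of the inner face of the end stop (10 mm higher than the ledge) at the +y end of the ledge, y +118 mm of the dispenser
- stop_right (a point): the same at the -y end, y -118 mm of the dispenser
- plunger (a joint): how far the plunger is pressed down, in m: 0 up (as at the start), 0.030 fully down at its hard stop. A spring brings it back by itself; it takes about 2 N to start and 6 N at the bottom. Inside, it drives a blade that pushes the bottom slide forward (-x), 1.4 mm per mm; pressed less than about 24 mm it leaves the slide caught in the outlet. As it rises the next slide drops into place: a second press would push out a second slide.
- plunger_top (a point): centre of the flat top of the plunger's round black cap (32 mm across, 10 mm thick), 109 mm above the bench when up, 79 mm when fully down
- slide0: the bottom chamber slide of the stack, the one that will come out: a lidded 8-well plastic slide, white walls under a clear flat lid, 26 mm (its x) by 76 mm (its y) by 11 mm high, 14 g, slides easily. Origin at the centre of its underside, 10 mm above the bench in the magazine and on the ledge. After a full press its centre lies at about x -40, y 0 mm of the dispenser, long side along y, wholly out of the magazine.
- slide1: another identical chamber slide, second from below in the magazine of the dispenser (origin at the centre of its underside, 21 mm above the bench at the start; it drops 11 mm when the bottom slide has gone); it stays in the magazine
- slide2: another identical chamber slide, third from below in the magazine of the dispenser (origin at the centre of its underside, 32 mm above the bench at the start; it drops 11 mm when the bottom slide has gone); it stays in the magazine
- slide3: another identical chamber slide, the top one in the magazine of the dispenser (origin at the centre of its underside, 43 mm above the bench at the start; it drops 11 mm when the bottom slide has gone); it stays in the magazine
- tray: shallow open steel slide tray, 100 x 84 mm, 16 mm high, with two chamber slides lying in it, standing loose on the bench just beyond one end of the ledge (which end varies; at about y +190 or -190 of the dispenser). Origin at the centre of its underside. It tells to which end the slide goes and must not be moved.
- oil_bottle: small amber glass dropper bottle with black cap, 33 mm across, 81 mm high, standing loose beyond the other end of the ledge. Origin at the centre of its underside. Not to be moved.
- objective: microscope objective standing on its thread, 27 mm across, 45 mm high, loose on the bench in front of the ledge (about 110 to 140 mm in front of the dispenser's origin). Origin at the centre of its underside. Not to be moved.
There are look-alikes about, which are no part of the job. What is meant by the tray is not green, and is the larger of those in its own colour.

How it is judged:
On the way, in this order (a step that is already met when the one before it is completed fails the run):
1. the plunger is pressed fully down (value of joint plunger above 0.0255 m), for 0.05 s.
2. the plunger is up again and the bottom slide lies on the ledge, clear of the magazine (value of joint plunger below 0.003 m and x of slide0 in the frame of dispenser below -0.032 m), for 0.1 s.
At the end, for the whole second after the job is handed in: the bottom slide lies flat on the ledge, lid up and at rest, at the end next to the tray with its end within about 6 mm of the end stop; the plunger is up (within 3 mm); the other three slides are in the magazine (((y of tray in the frame of dispenser above 0 m and y of slide0 in the frame of dispenser above 0.074 m) or (y of tray in the frame of dispenser below 0 m and y of slide0 in the frame of dispenser below -0.074 m)) and y of slide0 in the frame of dispenser between -0.085 and 0.085 m and x of slide0 in the frame of dispenser between -0.06 and -0.025 m and z of slide0 in the frame of dispenser below 0.013 m and angle between slide0's own z axis and vertical below 0.1 rad and linear speed of slide0 below 0.01 m/s and value of joint plunger below 0.003 m and x of each of slide1, slide2, slide3 in the frame of dispenser above -0.006 m); the robot touches nothing.
It fails at once if the dispensed slide is lifted (underside more than 10 mm above the ledge) (z of slide0 in the frame of dispenser above 0.02 m).
It fails at once if a second slide leaves the magazine (x of any of slide1, slide2, slide3 in the frame of dispenser below -0.012 m).
It fails at once if a slide of the stack is lifted (z of slide1 in the frame of dispenser above 0.031 m or z of slide2 in the frame of dispenser above 0.042 m or z of slide3 in the frame of dispenser above 0.053 m).
It fails at once if the tray, oil bottle or objective is moved more than 10 mm (distance of any of tray, oil_bottle, objective from where it was at the start of the episode above 0.01 m).
It also fails if it takes over 48 s, if anything falls off the work surface, if the arm or the gripper's body presses on something with over 40 N, if the wrist force passes 120 N, or if a joint passes its speed limit or range.

## Working session

There is one attempt and no reset: what is moved stays moved. The work goes in short steps, Python scripts to look and compute and a tool call to move; the robot and the scene stay as the last step left them, time stands still between calls to the robot, and variables do not carry over. Pictures are saved under pics/ and viewed, and the job is handed in when it is done.

Besides the shell and the picture viewer there is one more tool, called in YAML: its name, and indented under it one key for each argument. servo_tool: Moves the arm, as the interface text tells. Its arguments: {"type":"object","properties":{"plan":{"type":"array","items":{"type":"array"}},"grip":{"type":"number"},"squeeze":{"type":"number"}},"required":["plan"]}

```bash
mkdir -p pics
cat > h.py <<'E'
import numpy as np, cv2
from cell import arm
def save(n,p): cv2.imwrite(f'pics/{n}.png',p['frame'])
def K(p): return np.array([[p['fx'],0,p['cx']],[0,p['fy'],p['cy']],[0,0,1.]])
def R(p):
    r=np.array(p['rotation'],float)
    return r if r.shape==(3,3) else cv2.Rodrigues(r)[0]
def ray(p,uv):
    u=cv2.undistortPoints(np.array([[uv]],float),K(p),np.array(p['D'],float))[0,0]
    return np.array(p['position'],float),R(p)@np.array([u[0],u[1],1.])
def atz(p,uv,z):
    o,d=ray(p,uv); return o+d*(z-o[2])/d[2]
def proj(p,X):
    r=R(p); t=-r.T@np.array(p['position'],float)
    return cv2.projectPoints(np.array(X,float).reshape(-1,3),cv2.Rodrigues(r.T)[0],t,K(p),np.array(p['D'],float))[0][:,0]
def tri(obs):
    A=np.zeros((3,3));b=np.zeros(3)
    for p,uv in obs:
        o,d=ray(p,uv);d/=np.linalg.norm(d);M=np.eye(3)-np.outer(d,d);A+=M;b+=M@o
    return np.linalg.solve(A,b)
E
python3 - <<'E'
from h import *
for n in ['scene','top','wrist']:
    p=arm.get_image(n); save(n+'0',p); print(n,np.round(p['position'],3),np.round(p['rotation'],3).tolist(),p['fx'])
    for q in ['dispenser','plunger_top','tray','oil_bottle','objective','slide0']:
        print(q,[(np.round(a['at']).tolist(),round(a['score'],2)) for a in arm.search_frame(p,q)][:6])
print(arm.observe())
E
```

```text
scene [0.889 0.573 0.583] [-0.865, -2.429, 1.197] 422.75909180914897
dispenser [([235.0, 255.0], 0.66)]
plunger_top [([211.0, 231.0], 0.53)]
tray [([382.0, 267.0], 0.98), ([326.0, 288.0], 0.81), ([380.0, 357.0], 0.56)]
oil_bottle [([185.0, 202.0], 0.92)]
objective [([300.0, 229.0], 0.77)]
slide0 [([236.0, 236.0], 0.71)]
top [0.375 0.073 0.817] [-2.152, 2.13, -0.157] 395.9216580686696
dispenser [([299.0, 180.0], 0.94), ([297.0, 136.0], 0.3)]
plunger_top [([294.0, 140.0], 0.62)]
tray [([213.0, 210.0], 0.86), ([143.0, 196.0], 0.77), ([198.0, 275.0], 0.56)]
oil_bottle [([392.0, 172.0], 0.59)]
objective [([285.0, 241.0], 0.61)]
slide0 [([302.0, 169.0], 0.76)]
wrist [0.192 0.6   0.385] [2.423, 1.534, 0.242] 369.0401441065433
dispenser []
plunger_top []
tray [([236.0, 388.0], 0.94)]
oil_bottle []
objective []
slide0 []
{'clock': 1.05, 'joints': array([-1.23060687,  0.4344767 ,  0.0250054 ,  1.57319798, -0.01158102,
        1.13400695, -0.07508734]), 'dq': array([-0.00087642, -0.00076685,  0.00137986, -0.00206713, -0.0003529 ,
       -0.00026612,  0.00039436]), 'joint_efforts': array([-8.87487204e-04, -6.67690802e+01,  9.83115099e-01, -3.14805794e+01,
       -6.06967206e-02,  3.30209581e-02,  3.69603492e-05]), 'position': array([0.26782701, 0.56472165, 0.22675718]), 'ee_rot': array([ 0.3473437 ,  1.54271222, -0.34726279]), 'force': array([ 0.99650005,  0.29948371, -0.07765711]), 'ft_torque': array([-0.01228523, -0.05314881,  0.01043773]), 'width': 1.003064516399805}
```

Run:
```python
import cv2,numpy as np
a=cv2.imread('pics/scene0.png');b=cv2.imread('pics/top0.png')
cv2.imwrite('pics/s0c.png',cv2.resize(a[160:420,130:480],None,fx=2.2,fy=2.2,interpolation=2))
cv2.imwrite('pics/t0c.png',cv2.resize(b[90:330,90:450],None,fx=2.2,fy=2.2,interpolation=2))
```

```text
(no output)
```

View pics/s0c.png

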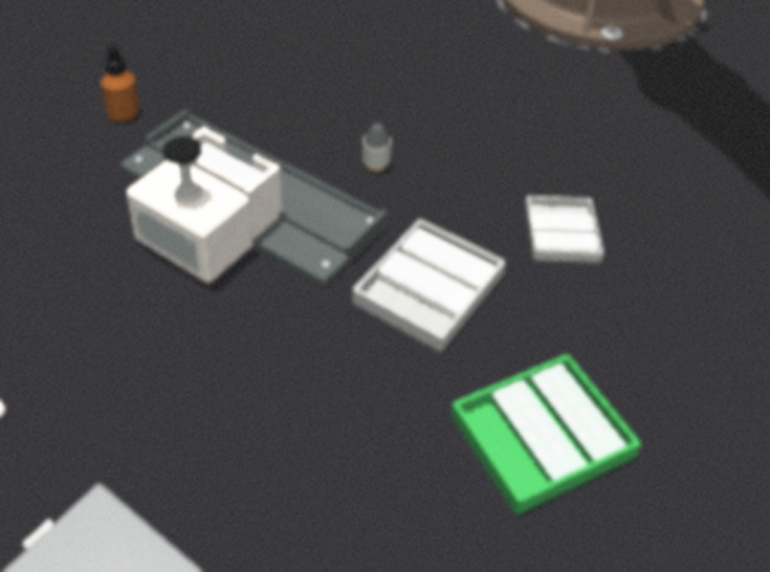

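View pics/t0c.png

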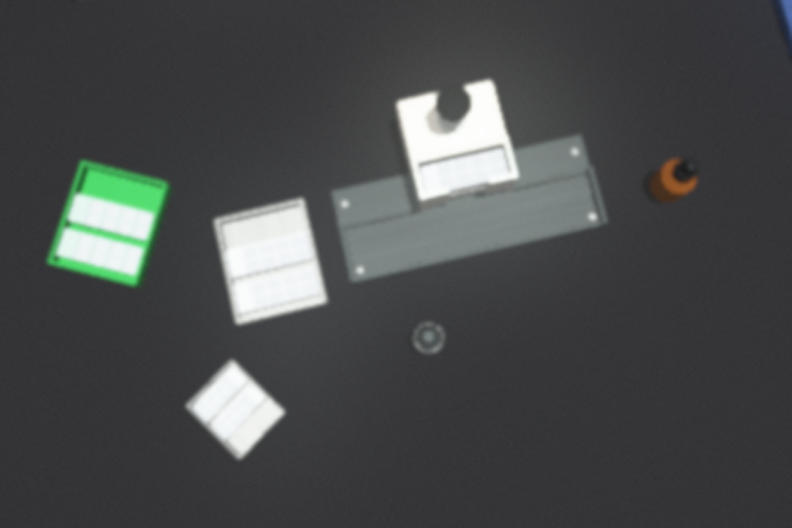

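Three trays are in view. The green one is at top (143,196) and the two steel ones are at top (213,210) and (198,275). The larger steel one at top (213,210) / scene (326,288) stands next to a ledge end, so it is the one meant. Next I fit the dispenser pose, with an enlarged crop to confirm the tray.

```bash
cat > fit.py <<'E'
from h import *
from scipy.optimize import least_squares
def W(q,X):
    x,y,a=q[:3];X=np.array(X,float).reshape(-1,3);c,s=np.cos(a),np.sin(a)
    return np.c_[x+c*X[:,0]-s*X[:,1],y+s*X[:,0]+c*X[:,1],X[:,2]]
E
python3 - <<'E'
from fit import *
t=arm.get_image('top'); s=arm.get_image('scene')
f=lambda c:np.array(c)/2.2+[90,90]
g=lambda c:np.array(c)/2.2+[130,160]
tc=[((332,190),),((583,135),),((607,222),),((352,282),)]
for c in tc: print(np.round(atz(t,f(c[0]),.01),3))
for n,z in (('tray',.016),):
    for p in (t,s):
        for a in arm.trace(p,n)[:3]:
            m=a['pixels'].astype(np.uint8);c=max(cv2.findContours(m,0,2)[0],key=cv2.contourArea)
            r=cv2.boxPoints(cv2.minAreaRect(c)); w=np.array([atz(p,x,z) for x in r]); 
            print(n,np.round(w.mean(0),3),np.round([np.linalg.norm(w[0]-w[1]),np.linalg.norm(w[2]-w[1])],3),a['score'])
# correspondences: left end of image = tray end ; sign: front (-x) is image-down
L=lambda y:y
best=None
for sg in (1,-1):
    P=[(-0,0)]
    O=[(t,f((332,190)),(.02,sg*.122,.01)),(t,f((583,135)),(.02,-sg*.122,.01)),(t,f((607,222)),(-.07,-sg*.122,.01)),(t,f((352,282)),(-.07,sg*.122,.01)),
       (t,f((453,105)),(.047,0,.109)),(t,f((397,100)),(.077,sg*.045,.06)),(t,f((492,80)),(.077,-sg*.045,.06)),
       (s,g((182,150)),(.047,0,.109)),(s,g((325,278)),(.02,sg*.122,.01)),(s,g((387,212)),(-.07,sg*.122,.01)),(s,g((205,246)),(.077,sg*.045,.06)),(s,g((129,190)),(.077,-sg*.045,.06))]
    fun=lambda q:np.concatenate([proj(p,W(q,X))[0]-uv for p,uv,X in O for _ in [0]])
    for a0 in (0,1.5,3,-1.5):
        r=least_squares(fun,[.4,.1,a0],loss='soft_l1')
        if best is None or r.cost<best[0].cost: best=(r,sg,O)
r,sg,O=best;print(r.cost,sg,np.round(r.x,4));print(np.round(r.fun.reshape(-1,2),1).tolist())
np.save('q.npy',np.r_[r.x,sg])
q=r.x
for nm,p in (('top',t),('scene',s)):
    k=3; im=cv2.resize(p['frame'],None,fx=k,fy=k,interpolation=2)
    def poly(X,c):
        cv2.polylines(im,[np.int32((proj(p,W(q,X))+.5)*k)],True,c,1)
    def box(x0,x1,y0,y1,z,c): poly([(x0,y0,z),(x1,y0,z),(x1,y1,z),(x0,y1,z)],c)
    box(-.07,.02,-.122,.122,.01,(0,0,255));box(-.018,.02,-.044,.044,.066,(0,255,0));box(.018,.077,-.045,.045,.06,(255,0,0));
    poly([(.047+.016*np.cos(i),.016*np.sin(i),.109) for i in np.linspace(0,6.28,30)],(0,255,255))
    y0,x0=(90,140) if nm=='top' else (170,130)
    cv2.imwrite(f'pics/fit_{nm}.png',im[y0*k:y0*k+570,x0*k:x0*k+800])
E
```

```text
[0.564 0.16  0.01 ]
[ 0.62  -0.079  0.01 ]
[ 0.536 -0.1    0.01 ]
[0.476 0.139 0.01 ]
tray [0.495 0.214 0.016] [0.087 0.103] 0.78
tray [0.36  0.241 0.016] [0.061 0.07 ] 0.57
tray [0.533 0.371 0.016] [0.127 0.101] 0.86
tray [0.372 0.251 0.016] [0.065 0.077] 0.77
tray [0.502 0.219 0.016] [0.123 0.11 ] 0.64
15.018142266318312 1 [0.5722 0.0374 0.2441]
[[-0.4, 0.9], [-1.3, -0.5], [-1.0, 0.9], [0.0, 0.7], [0.1, -1.3], [-0.9, 0.0], [-0.2, -1.0], [0.4, -3.1], [-0.1, -1.1], [-0.3, 1.3], [-0.7, -6.4], [-1.9, -1.8]]
```

```bash
ls pics; cat q.npy | wc -c
```

```text
fit_scene.png
fit_top.png
s0c.png
scene0.png
t0c.png
top0.png
wrist0.png
160
```

View pics/fit_top.png

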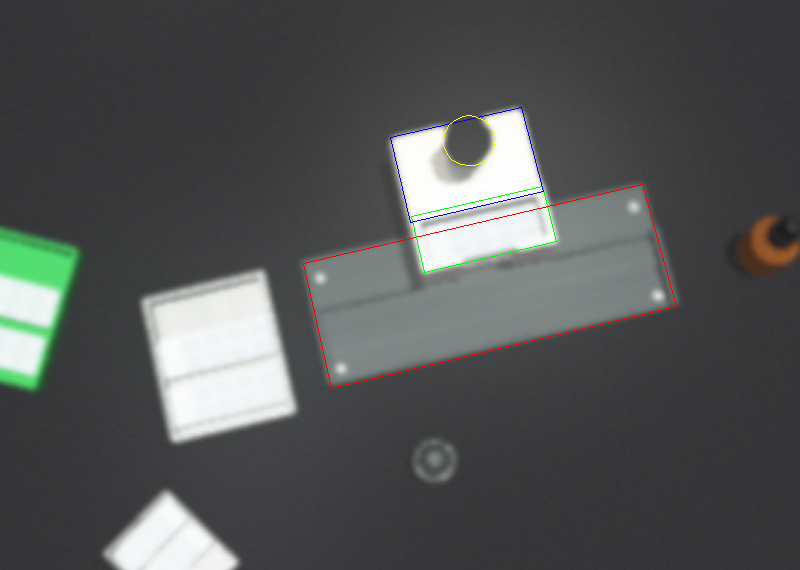

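View pics/fit_scene.png

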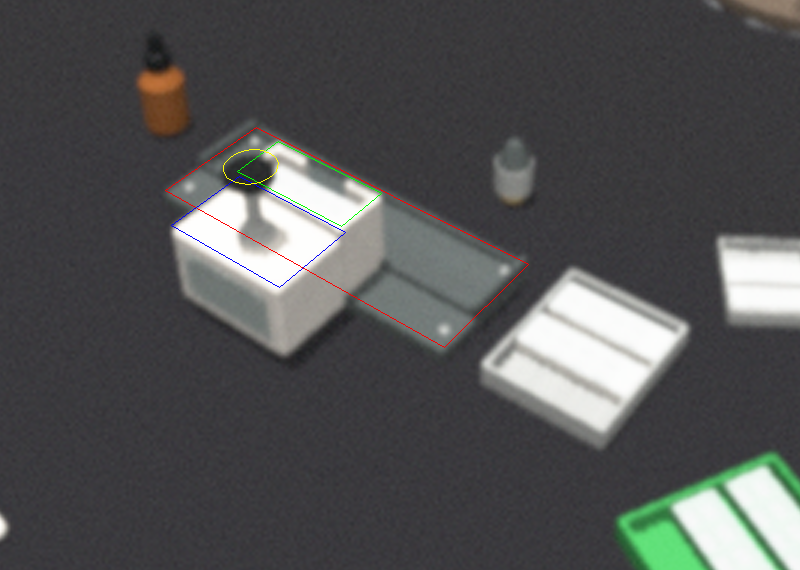

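Run:
```python
from fit import *
q=np.load('q.npy')[:3];o=arm.observe()
Rm=cv2.Rodrigues(np.array(o['ee_rot']))[0];print(np.round(Rm,3))
h=np.degrees(np.arctan2(Rm[1,1],Rm[0,1]));print('jaw heading',h,'want',np.degrees(q[2])+90)
P=W(q,[(.047,0,.109),(-.04,-.067,.016),(-.04,.022,.016)])
print(np.round(P,4),np.round((P-o['position'])*100,2))
s=arm.get_image('scene');t=arm.get_image('top')
for n in ['plunger_top','oil_bottle','objective']:
    a=arm.search_frame(t,n);b=arm.search_frame(s,n)
    if a and b:
        X=tri([(t,a[0]['at']),(s,b[0]['at'])]);d=X-[q[0],q[1],0];c,si=np.cos(q[2]),np.sin(q[2])
        print(n,np.round(X,3),'disp',np.round([c*d[0]+si*d[1],-si*d[0]+c*d[1]],3))
```

```text
[[ 0.     0.428  0.904]
 [ 0.     0.904 -0.428]
 [-1.     0.     0.   ]]
jaw heading 64.62866819519924 want 103.98603353082244
[[ 0.6178  0.0487  0.109 ]
 [ 0.5496 -0.0373  0.016 ]
 [ 0.5281  0.049   0.016 ]] [[ 35.   -51.6  -11.77]
 [ 28.18 -60.21 -21.07]
 [ 26.03 -51.57 -21.07]]
plunger_top [0.619 0.048 0.097] disp [ 0.048 -0.001]
oil_bottle [ 0.576 -0.154  0.031] disp [-0.043 -0.186]
objective [0.426 0.07  0.01 ] disp [-0.134  0.067]
```

servo_tool:
  plan:
    - [[3, -4.5, 0], [0, 0, 5]]
    - [[6, -9, 0], [0, 0, 10]]
    - [[9, -13.5, 0], [0, 0, 15]]
    - [[12, -18, 0], [0, 0, 20]]
    - [[15, -22.5, 0], [0, 0, 25]]
    - [[18, -27, 0], [0, 0, 30]]
    - [[21, -31.5, 0], [0, 0, 35]]
    - [[24, -36, 0], [0, 0, 39.4]]
    - [[27, -40, 0], [0, 0, 39.4]]
    - [[29, -43, 0], [0, 0, 39.4]]
    - [[30, -45, 0], [0, 0, 39.4]]
    - [[30, -45, 0], [0, 0, 39.4]]
  grip: 0

```text
clock: 2.85
position: [0.5706, 0.1072, 0.2268]
ee_rot: [-0.187, 1.562, 0.182]
force: [0.0, 0.8, -0.0]
width: 0.021
```

Run:
```python
from fit import *
p=arm.get_image('wrist');save('w1',p);o=arm.observe();print(o['clock'],o['position'],o['ee_rot'],o['width'])
q=np.load('q.npy')[:3]
print(proj(p,W(q,[(.047,0,.109)])),[(a['at'],a['score']) for a in arm.search_frame(p,'plunger_top')])
```

```text
2.9 [0.56909971 0.11108297 0.22662292] [-0.18847352  1.56241187  0.18639754] 0.009410510880760555
[[203.77351539 241.12455096]] [([204.5, 240.1], 0.67)]
```

View pics/w1.png

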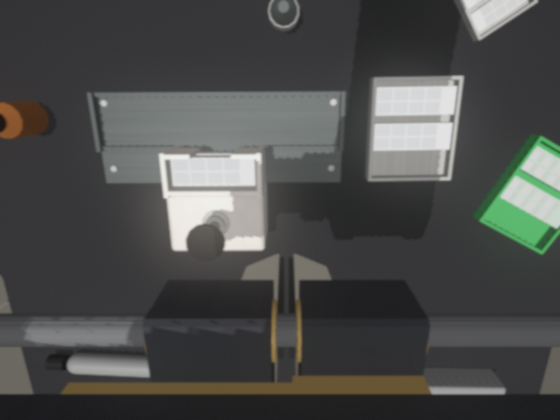

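The wrist view shows the cap at (205,240), where my fit projects it. The larger steel tray is at (415,128), next to the +y end of the ledge.

servo_tool:
  plan:
    - [[2.5, -3.1, 0], [0, 0, 0]]
    - [[4.9, -6.2, 0], [0, 0, 0]]
    - [[4.9, -6.2, -3], [0, 0, 0]]
    - [[4.9, -6.2, -6], [0, 0, 0]]
    - [[4.9, -6.2, -9], [0, 0, 0]]
    - [[4.9, -6.2, -10], [0, 0, 0]]
    - [[4.9, -6.2, -10], [0, 0, 0]]
    - [[4.9, -6.2, -10], [0, 0, 0]]

```text
clock: 3.75
position: [0.6177, 0.0527, 0.1279]
ee_rot: [-0.191, 1.561, 0.191]
force: [-0.8, -0.3, 0.6]
width: 0.002
```

Run:
```python
from fit import *
o=arm.observe();print(o['clock'],o['position'],o['ee_rot'],o['force'])
a=[]
for n in ['scene','wrist']:
    p=arm.get_image(n)
    if n=='wrist': a.append(cv2.resize(p['frame'],(400,300)))
    else: a.append(cv2.resize(p['frame'][170:280,150:297],(400,300),interpolation=2))
cv2.imwrite('pics/w2.png',np.hstack(a))
```

```text
3.75 [0.61768984 0.05266641 0.1278685 ] [-0.19062016  1.56110073  0.19124317] [-0.79873235 -0.27301172  0.60369959]
```

View pics/w2.png

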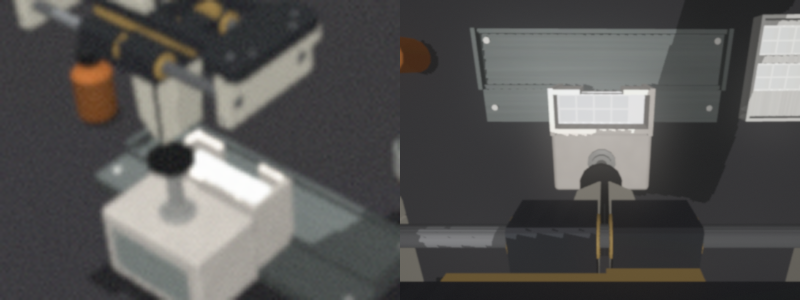

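The closed fingertips are over the cap in both views, so I press now.

servo_tool:
  plan:
    - [[0, -0.3, -1], [0, 0, 0]]
    - [[0, -0.3, -1.8], [0, 0, 0]]
    - [[0, -0.3, -2.6], [0, 0, 0]]
    - [[0, -0.3, -3.4], [0, 0, 0]]
    - [[0, -0.3, -4.1], [0, 0, 0]]
    - [[0, -0.3, -4.6], [0, 0, 0]]
    - [[0, -0.3, -4.8], [0, 0, 0]]
    - [[0, -0.3, -4.9], [0, 0, 0]]
    - [[0, -0.3, -4.9], [0, 0, 0]]
    - [[0, -0.3, -4.9], [0, 0, 0]]

```text
clock: 4.85
position: [0.6186, 0.0488, 0.0795]
ee_rot: [-0.19, 1.559, 0.19]
force: [0.3, -1.7, 5.5]
width: 0.007
```

servo_tool:
  plan:
    - [[0, 0, -0.2], [0, 0, 0]]
    - [[0, 0, -0.2], [0, 0, 0]]
    - [[0, 0, -0.2], [0, 0, 0]]

```text
clock: 5.15
position: [0.6187, 0.0488, 0.0791]
ee_rot: [-0.19, 1.558, 0.19]
force: [-6.8, -0.9, 22.9]
width: 0.005
```

The force jumped to 23 N, so the plunger is on its hard stop. I raise smoothly.

servo_tool:
  plan:
    - [[0, 0, 0.5], [0, 0, 0]]
    - [[0, 0, 1.1], [0, 0, 0]]
    - [[0, 0, 1.7], [0, 0, 0]]
    - [[0, 0, 2.3], [0, 0, 0]]
    - [[0, 0, 2.9], [0, 0, 0]]
    - [[0, 0, 3.5], [0, 0, 0]]
    - [[0, 0, 5], [0, 0, 0]]
    - [[0, 0, 7], [0, 0, 0]]
    - [[0, 0, 9], [0, 0, 0]]
    - [[0, 0, 11], [0, 0, 0]]
    - [[0, 0, 11], [0, 0, 0]]

```text
clock: 6.25
position: [0.62, 0.0492, 0.1917]
ee_rot: [-0.19, 1.554, 0.19]
force: [-0.0, 0.1, 0.5]
width: 0.007
```

Run:
```python
from fit import *
o=arm.observe();print(o['clock'],o['position'],o['ee_rot'],o['force'])
q=np.load('q.npy')[:3]
for n in ['wrist','top','scene']:
    p=arm.get_image(n)
    r=arm.trace(p,'slide0')
    for a in r[:3]:
        X=atz(p,a['at'],.021)-[q[0],q[1],0];c,s=np.cos(q[2]),np.sin(q[2])
        print(n,a['at'],a['score'],'disp',np.round([c*X[0]+s*X[1],-s*X[0]+c*X[1]],3),a['pixels'].sum())
    save(n+'3',p)
a=cv2.imread('pics/wrist3.png');b=cv2.imread('pics/top3.png')[90:270,180:420]
cv2.imwrite('pics/c3.png',np.hstack([cv2.resize(a,(400,300)),cv2.resize(b,(400,300))]))
```

```text
6.25 [0.61998914 0.0492444  0.19174528] [-0.18955883  1.55438873  0.19044204] [-0.03118963  0.06924603  0.46457062]
wrist [285.2, 137.3] 0.84 disp [ 0.006 -0.002] 3018
wrist [289.2, 83.8] 0.71 disp [-0.039  0.002] 2939
scene [245.0, 241.7] 0.56 disp [-0.026  0.005] 170
scene [236.7, 240.6] 0.43 disp [-0.018 -0.01 ] 57
```

View pics/c3.png

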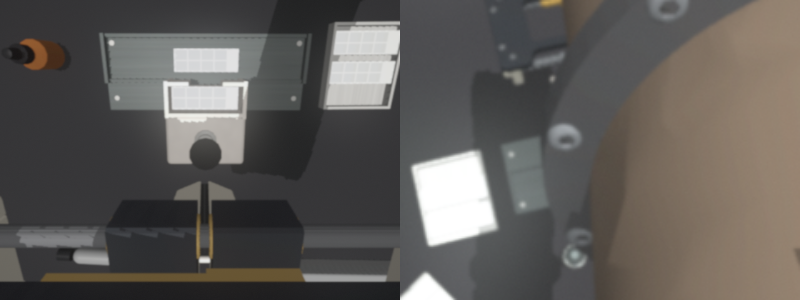

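One slide is on the ledge at about (-39, +2) mm, the plunger is up, and the stack is still in the magazine. I move behind the -y end of the slide.

servo_tool:
  plan:
    - [[-2.4, -2.9, 0], [0, 0, 0]]
    - [[-4.8, -5.8, 0], [0, 0, 0]]
    - [[-7, -8.7, 0], [0, 0, 0]]
    - [[-7, -8.7, -3], [0, 0, 0]]
    - [[-7, -8.7, -7], [0, 0, 0]]
    - [[-7, -8.7, -11], [0, 0, 0]]
    - [[-7, -8.7, -14], [0, 0, 0]]
    - [[-7, -8.7, -14], [0, 0, 0]]
    - [[-7, -8.7, -14], [0, 0, 0]]

```text
clock: 7.45
position: [0.5477, -0.0383, 0.0479]
ee_rot: [-0.19, 1.562, 0.19]
force: [-0.5, 0.4, 0.5]
width: 0.005
```

```bash
cat > look.py <<'E'
import sys
from fit import *
o=arm.observe();print(o['clock'],o['position'],o['ee_rot'],o['force'])
q=np.load('q.npy')[:3];c,s=np.cos(q[2]),np.sin(q[2])
def D(P): X=np.array(P)-[q[0],q[1],0]; return np.round([c*X[0]+s*X[1],-s*X[0]+c*X[1],X[2]],4)
print('tcp disp',D(o['position']))
im=[]
for n in ['wrist','scene']:
    p=arm.get_image(n)
    for a in arm.search_frame(p,'slide0')[:3]: print(n,a['at'],a['score'],D(atz(p,a['at'],.021)))
    im.append(cv2.resize(p['frame'],(400,300)) if n=='wrist' else cv2.resize(p['frame'][150:300,150:350],(400,300),interpolation=2))
cv2.imwrite(f'pics/{sys.argv[1]}.png',np.hstack(im))
E
python3 look.py c4
```

```text
7.45 [ 0.54772975 -0.03827659  0.04791752] [-0.18985535  1.56186723  0.19009918] [-0.45306218  0.42609889  0.53111353]
tcp disp [-0.042  -0.0675  0.0479]
wrist [410.8, 253.5] 0.84 [-0.0408 -0.      0.021 ]
wrist [430.0, 306.8] 0.82 [-0.0072  0.0145  0.021 ]
wrist [426.9, 297.0] 0.81 [-0.0136  0.012   0.021 ]
scene [257.9, 239.6] 0.64 [-0.046  0.022  0.021]
```

View pics/c4.png

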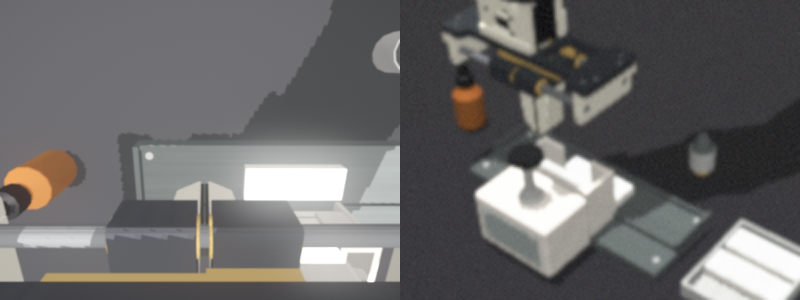

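servo_tool:
  plan:
    - [[0.1, 0, -1], [0, 0, 0]]
    - [[0.1, 0, -2], [0, 0, 0]]
    - [[0.1, 0, -2.8], [0, 0, 0]]
    - [[0.1, 0, -3.2], [0, 0, 0]]
    - [[0.1, 0, -3.2], [0, 0, 0]]

```text
clock: 8.15
position: [0.5495, -0.0382, 0.0166]
ee_rot: [-0.19, 1.559, 0.19]
force: [-0.1, -0.3, 0.3]
width: 0.006
```

```bash
python3 look.py c5
```

```text
8.15 [ 0.54953824 -0.03815371  0.01662617] [-0.19002817  1.55930334  0.19007675] [-0.10173826 -0.25089296  0.3131867 ]
tcp disp [-0.0403 -0.0678  0.0166]
wrist [456.3, 371.9] 0.83 [0.0128 0.0182 0.021 ]
wrist [453.7, 347.3] 0.68 [-0.0023  0.0147  0.021 ]
wrist [446.3, 273.3] 0.67 [-0.0434  0.0055  0.021 ]
scene [244.3, 240.9] 0.57 [-0.0266  0.0027  0.021 ]
```

View pics/c5.png

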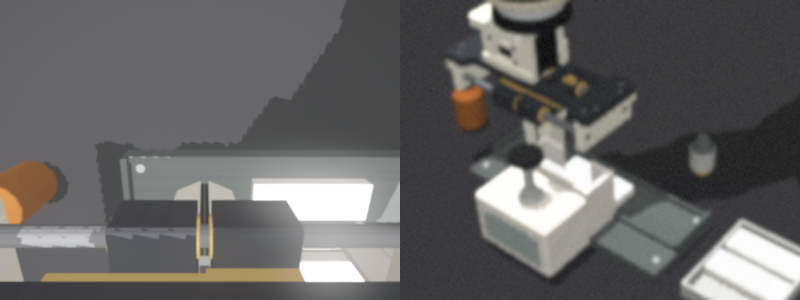

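servo_tool:
  plan:
    - [[-0.2, 0.8, -0.1], [0, 0, 0]]
    - [[-0.35, 1.45, -0.1], [0, 0, 0]]
    - [[-0.5, 2.0, -0.1], [0, 0, 0]]
    - [[-0.6, 2.5, -0.1], [0, 0, 0]]
    - [[-0.75, 3.0, -0.1], [0, 0, 0]]
    - [[-0.85, 3.5, -0.1], [0, 0, 0]]
    - [[-1.0, 4.0, -0.1], [0, 0, 0]]
    - [[-1.1, 4.4, -0.1], [0, 0, 0]]
    - [[-1.2, 4.8, -0.1], [0, 0, 0]]
    - [[-1.2, 4.8, -0.1], [0, 0, 0]]

```text
clock: 9.35
position: [0.5383, 0.0105, 0.0168]
ee_rot: [-0.19, 1.557, 0.191]
force: [0.4, -0.1, -0.4]
width: 0.005
```

```bash
python3 look.py c6
```

```text
9.35 [0.53834696 0.010535   0.01682325] [-0.1904797   1.55709597  0.19059483] [ 0.36872452 -0.09739739 -0.35057899]
tcp disp [-0.0393 -0.0178  0.0168]
wrist [411.7, 266.9] 0.61 [-0.0458  0.0392  0.021 ]
wrist [290.7, 365.2] 0.58 [ 0.0096 -0.0165  0.021 ]
scene [267.2, 249.3] 0.73 [-0.0347  0.0547  0.021 ]
scene [229.2, 256.2] 0.46 [0.0243 0.0085 0.021 ]
```

View pics/c6.png

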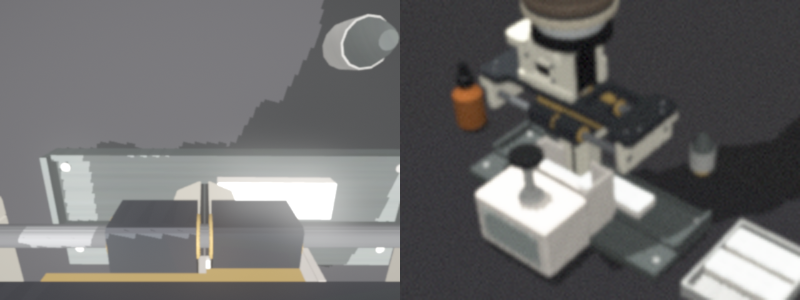

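servo_tool:
  plan:
    - [[-0.15, 0.5, -0.1], [0, 0, 0]]
    - [[-0.25, 1.0, -0.1], [0, 0, 0]]
    - [[-0.35, 1.45, -0.1], [0, 0, 0]]
    - [[-0.5, 1.9, -0.1], [0, 0, 0]]
    - [[-0.6, 2.35, -0.1], [0, 0, 0]]
    - [[-0.7, 2.8, -0.1], [0, 0, 0]]
    - [[-0.8, 3.2, -0.1], [0, 0, 0]]
    - [[-0.9, 3.5, -0.1], [0, 0, 0]]
    - [[-0.9, 3.5, -0.1], [0, 0, 0]]

```text
clock: 10.45
position: [0.5297, 0.0451, 0.0161]
ee_rot: [-0.19, 1.556, 0.19]
force: [0.7, -1.3, 5.3]
width: 0.002
```

```bash
python3 look.py c7
```

```text
10.45 [0.52971086 0.0451199  0.01607325] [-0.19024005  1.55637086  0.18979721] [ 0.69319312 -1.32592895  5.28216198]
tcp disp [-0.0394  0.0178  0.0161]
wrist [411.8, 265.7] 0.98 [-0.0468  0.0745  0.021 ]
wrist [283.8, 369.1] 0.53 [0.0114 0.0156 0.021 ]
scene [276.2, 253.7] 0.84 [-0.0354  0.0764  0.021 ]
scene [241.5, 240.7] 0.47 [-0.0237 -0.0022  0.021 ]
```

View pics/c7.png

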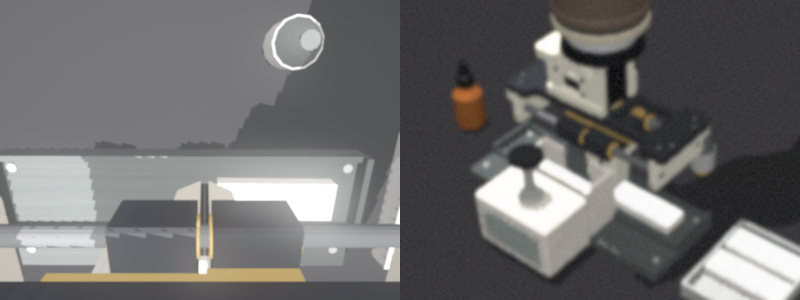

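Run:
```python
from fit import *
o=arm.observe();print(o['force'],o['ft_torque'])
p=arm.get_image('wrist');save('w8',p);o=arm.observe();print(o['force'],o['ft_torque'],o['clock'])
cv2.imwrite('pics/w8c.png',cv2.resize(p['frame'][210:340,180:560],(800,274),interpolation=2))
p=arm.get_image('scene');cv2.imwrite('pics/s8c.png',cv2.resize(p['frame'][180:290,180:330],(800,586),interpolation=2))
```

```text
[ 0.04661742 -0.68459049  5.395201  ] [-0.08722914 -0.03991757  0.00515852]
[ 0.21176839 -0.70650776  4.91040609] [-0.16272429 -0.08789736  0.02730035] 10.7
```

View pics/w8c.png

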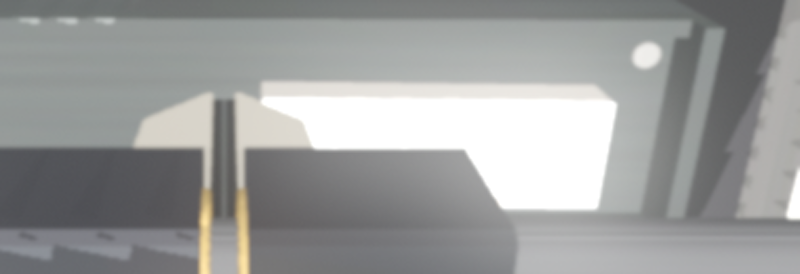

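View pics/s8c.png

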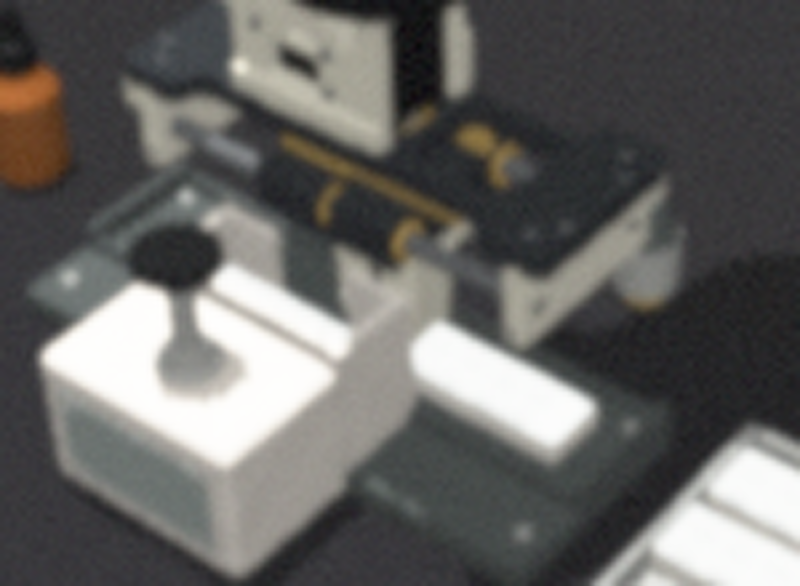

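Run:
```python
from fit import *
q=np.load('q.npy')[:3];c,s=np.cos(q[2]),np.sin(q[2])
def D(P): X=np.array(P)-[q[0],q[1],0]; return np.round([c*X[0]+s*X[1],-s*X[0]+c*X[1],X[2]],4)
p=arm.get_image('wrist');print('cam',D(p['position']))
k=380/800;f=lambda u,v:(180+u*k,210+v*k)
for n,uv,z in [('R strip/top',(617,102),.021),('R far',(597,84),.021),('Rnear',(600,209),.021),('L far',(262,83),.021),('L top',(262,97),.021),('stop inner foot?',(645,210),.01),('stop topinner',(668,212),.02)]:
    print(n,D(atz(p,f(*uv),z)),D(atz(p,f(*uv),.010)))
X=[(-.04,y,z) for y in (.0178,.0178+.005,.0178+.01,.0178+.019) for z in (.016,.021,.03)]
P=proj(p,W(q,X)); 
for x,u in zip(X,P): print(x,np.round((u-[180,210])/k))
P=proj(p,W(q,[(-.018,.118,.01),(-.066,.118,.01),(-.018,.118,.02),(-.066,.118,.02)]));print(np.round((P-[180,210])/k))
```

```text
cam [-0.1243  0.017   0.1737]
R strip/top [-0.0504  0.102   0.021 ] [-0.0451  0.1082  0.01  ]
R far [-0.0547  0.0971  0.021 ] [-0.0497  0.1029  0.01  ]
Rnear [-0.0236  0.1024  0.021 ] [-0.0164  0.1086  0.01  ]
L far [-0.055   0.0252  0.021 ] [-0.05    0.0257  0.01  ]
L top [-0.0517  0.0252  0.021 ] [-0.0465  0.0258  0.01  ]
stop inner foot? [-0.0161  0.1196  0.01  ] [-0.0161  0.1196  0.01  ]
stop topinner [-0.0222  0.1187  0.02  ] [-0.0155  0.1253  0.01  ]
(-0.04, 0.0178, 0.016) [228. 134.]
(-0.04, 0.0178, 0.021) [228. 145.]
(-0.04, 0.0178, 0.03) [228. 166.]
(-0.04, 0.0228, 0.016) [250. 134.]
(-0.04, 0.0228, 0.021) [250. 145.]
(-0.04, 0.0228, 0.03) [252. 166.]
(-0.04, 0.0278, 0.016) [272. 134.]
(-0.04, 0.0278, 0.021) [273. 145.]
(-0.04, 0.0278, 0.03) [276. 166.]
(-0.04, 0.0368, 0.016) [311. 134.]
(-0.04, 0.0368, 0.021) [314. 145.]
(-0.04, 0.0368, 0.03) [319. 166.]
[[640. 203.]
 [676.  17.]
 [662. 228.]
 [702.  33.]]
```

The fingertips are chamfered. They bear on the slide's upper end edge, and the small descent during the last push caused the 5 N vertical load. The slide's top edges measure y 25 to 102 mm, so about 16 mm remain to the stop. I raise 1 mm and keep pushing.

servo_tool:
  plan:
    - [[0, 0, 0.1], [0, 0, 0]]
    - [[-0.05, 0.2, 0.1], [0, 0, 0]]
    - [[-0.12, 0.5, 0.1], [0, 0, 0]]
    - [[-0.2, 0.8, 0.1], [0, 0, 0]]
    - [[-0.27, 1.1, 0.1], [0, 0, 0]]
    - [[-0.34, 1.35, 0.1], [0, 0, 0]]
    - [[-0.34, 1.35, 0.1], [0, 0, 0]]

```text
clock: 11.5
position: [0.5261, 0.0593, 0.017]
ee_rot: [-0.19, 1.557, 0.191]
force: [0.8, -1.3, -0.1]
width: 0.004
```

```bash
cat > wl.py <<'E'
import sys
from fit import *
q=np.load('q.npy')[:3];c,s=np.cos(q[2]),np.sin(q[2])
def D(P): X=np.array(P)-[q[0],q[1],0]; return np.round([c*X[0]+s*X[1],-s*X[0]+c*X[1],X[2]],4)
o=arm.observe();print(o['clock'],'tcp',D(o['position']),o['force'])
p=arm.get_image('wrist');im=p['frame'].copy()
k=800/380;im=cv2.resize(im[210:340,180:560],(800,274),interpolation=2)
P=(proj(p,W(q,[(-.018,.118,.01),(-.066,.118,.01)]))-[180,210])*k
cv2.polylines(im,[np.int32(P)],False,(0,0,255),1)
cv2.imwrite(f'pics/{sys.argv[1]}.png',im)
import pickle;pickle.dump({k_:np.array(v) for k_,v in p.items() if k_ in('fx','fy','cx','cy','D','position','rotation')},open('lastw.pkl','wb'))
E
python3 wl.py w9
```

```text
11.5 tcp [-0.0395  0.0324  0.017 ] [ 0.77961016 -1.32157843 -0.06443267]
```

View pics/w9.png

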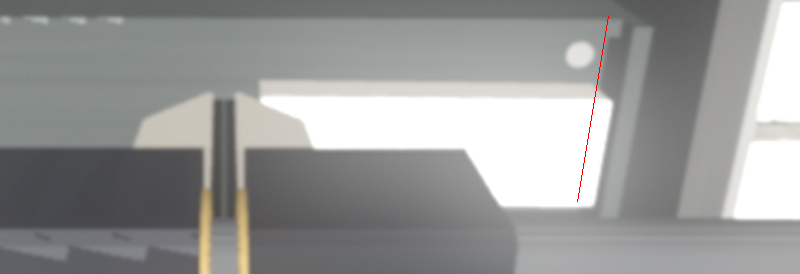

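servo_tool:
  plan:
    - [[-0.02, 0.1, 0], [0, 0, 0]]
    - [[-0.04, 0.15, 0], [0, 0, 0]]
    - [[-0.04, 0.15, 0], [0, 0, 0]]

```text
clock: 11.85
position: [0.5256, 0.0606, 0.0169]
ee_rot: [-0.19, 1.557, 0.191]
force: [-1.1, 1.2, 0.3]
width: 0.004
```

servo_tool:
  plan:
    - [[-0.02, 0.1, 0], [0, 0, 0]]
    - [[-0.04, 0.15, 0], [0, 0, 0]]
    - [[-0.04, 0.15, 0], [0, 0, 0]]

```text
clock: 12.15
position: [0.5253, 0.062, 0.0169]
ee_rot: [-0.19, 1.557, 0.191]
force: [-0.2, -0.4, -0.6]
width: -0.001
```

```bash
python3 wl.py w10
```

```text
12.15 tcp [-0.0396  0.0353  0.0169] [-0.18202654 -0.36506036 -0.63186334]
```

View pics/w10.png

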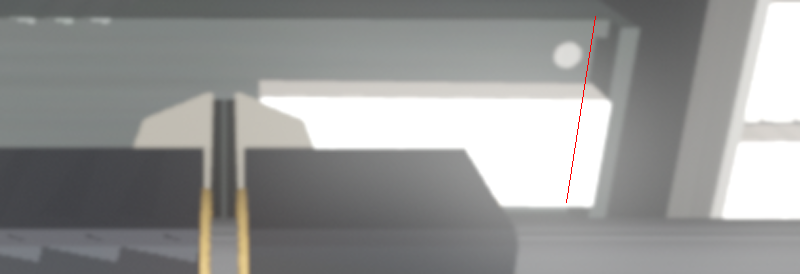

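servo_tool:
  plan:
    - [[-0.02, 0.1, 0], [0, 0, 0]]
    - [[-0.03, 0.13, 0], [0, 0, 0]]
    - [[-0.03, 0.13, 0], [0, 0, 0]]

```text
clock: 12.5
position: [0.5253, 0.0626, 0.017]
ee_rot: [-0.19, 1.556, 0.189]
force: [1.8, -4.6, 0.7]
width: 0.005
```

```bash
python3 wl.py w11
```

```text
12.5 tcp [-0.0394  0.0358  0.017 ] [ 1.79557638 -4.60804935  0.6970413 ]
```

View pics/w11.png

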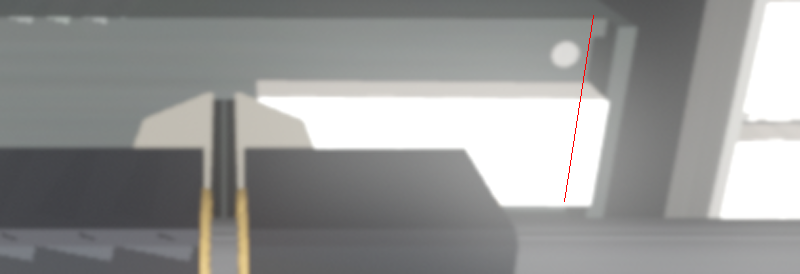

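The push force rose to about 5 N along the lane, so the slide is against the stop. I back off along -y, then raise.

servo_tool:
  plan:
    - [[0.07, -0.3, 0], [0, 0, 0]]
    - [[0.25, -1, 0], [0, 0, 0]]
    - [[0.5, -2, 0], [0, 0, 0]]
    - [[0.5, -2, 1], [0, 0, 0]]
    - [[0.5, -2, 4], [0, 0, 0]]
    - [[0.5, -2, 8], [0, 0, 0]]
    - [[-2, -4, 12], [0, 0, 0]]
    - [[-6, -6, 16], [0, 0, 0]]
    - [[-10, -6, 18], [0, 0, 0]]
    - [[-13, -6, 20], [0, 0, 0]]
    - [[-13, -6, 20], [0, 0, 0]]
    - [[-13, -6, 20], [0, 0, 0]]

```text
clock: 13.75
position: [0.3954, 0.0027, 0.2183]
ee_rot: [-0.19, 1.553, 0.19]
force: [0.0, -1.9, -0.5]
width: 0.004
```

Run:
```python
from fit import *
q=np.load('q.npy')[:3];c,s=np.cos(q[2]),np.sin(q[2])
def D(P): X=np.array(P)-[q[0],q[1],0]; return np.round([c*X[0]+s*X[1],-s*X[0]+c*X[1],X[2]],4)
o=arm.observe();print(o['clock'],o['position'],o['force'])
im=[]
for n in ['wrist','scene','top']:
    p=arm.get_image(n);save(n+'12',p)
    for a in arm.trace(p,'slide0')[:4]: print(n,np.round(a['at']),round(a['score'],2),D(atz(p,a['at'],.021)),a['pixels'].sum())
    for k in ['oil_bottle','objective','tray','plunger_top']:
        print(n,k,[(np.round(a['at']).tolist(),round(a['score'],2)) for a in arm.search_frame(p,k)[:2]])
a=cv2.imread('pics/scene12.png')[150:320,140:366];b=cv2.imread('pics/top12.png')[80:290,140:420]
cv2.imwrite('pics/c12.png',np.hstack([cv2.resize(a,(400,300),interpolation=2),cv2.resize(b,(400,300),interpolation=2)]))
```

```text
13.75 [0.39540052 0.00267123 0.2183007 ] [ 0.02297786 -1.8821348  -0.52178492]
wrist oil_bottle [([107.0, 296.0], 0.69), ([248.0, 272.0], 0.61)]
wrist objective [([342.0, 218.0], 0.61)]
wrist tray [([520.0, 198.0], 0.82), ([449.0, 284.0], 0.69)]
wrist plunger_top [([101.0, 296.0], 0.2)]
scene [280. 257.] 0.57 [-0.0326  0.0867  0.021 ] 492
scene oil_bottle [([184.0, 201.0], 0.84)]
scene objective [([297.0, 228.0], 0.7)]
scene tray [([379.0, 356.0], 0.81), ([326.0, 288.0], 0.71)]
scene plunger_top [([213.0, 232.0], 0.82)]
top [266. 200.] 0.93 [-0.0423  0.0809  0.021 ] 484
top [298. 170.] 0.85 [0.0054 0.0022 0.021 ] 438
top oil_bottle []
top objective [([213.0, 211.0], 0.63), ([285.0, 239.0], 0.53)]
top tray [([214.0, 209.0], 0.75), ([143.0, 193.0], 0.68)]
top plunger_top [([295.0, 137.0], 0.6), ([289.0, 179.0], 0.55)]
```

View pics/c12.png

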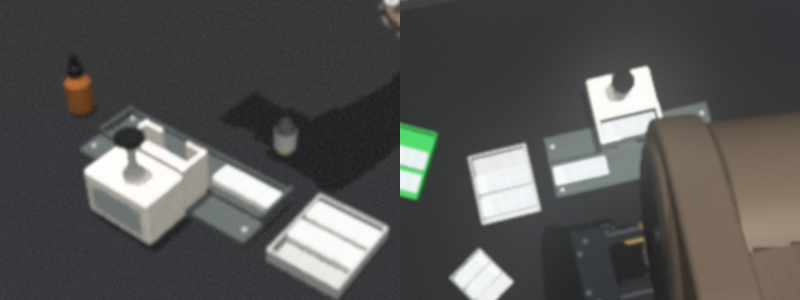

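View pics/wrist12.png

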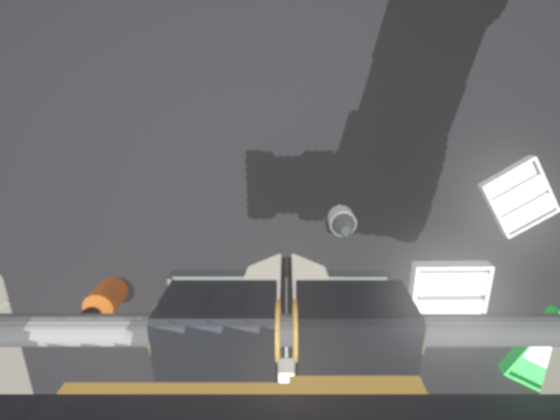

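Run:
```python
import cv2,numpy as np
for n,bx in [('scene',{'obj':(288,212,24,28),'tray':(290,258,72,62),'oil':(172,178,26,38),'plunger':(200,218,28,32)}),('top',{'obj':(275,232,20,20),'tray':(185,178,56,62)})]:
    a=cv2.imread(f'pics/{n}0.png');b=cv2.imread(f'pics/{n}12.png')
    for k,(x,y,w,h) in bx.items():
        r=cv2.matchTemplate(b[y-10:y+h+10,x-10:x+w+10],a[y:y+h,x:x+w],cv2.TM_CCOEFF_NORMED);m=cv2.minMaxLoc(r);print(n,k,np.array(m[3])-10,round(m[1],3))
```

```text
scene obj [0 1] 0.968
scene tray [0 0] 0.985
scene oil [0 0] 0.991
scene plunger [0 0] 0.98
top obj [0 0] 0.491
top tray [0 0] 1.0
```

Nothing has shifted and the plunger is fully up, so I hand in.

```bash
python3 -c "
from cell import arm
print(arm.sign_off())"
```

```text
the job is handed in; nothing more can be done
None
```

I pressed the plunger once to its hard stop and let it rise. Then I pushed the one dispensed slide along the ledge to the end next to the larger steel tray and handed the job in at about 14 s. No verdict was reported.

**Press:** the fingertip went down to 79 mm above the bench with 23 N on it. One slide then lay on the ledge at about x -39, y +2 mm.

**Push:** the push force rose to about 5 N when the slide met the end stop. I then backed off, lifted clear and moved away.

**Last checks:**
- **Slide:** the top view puts its centre at about x -42, y +81 mm. The scene view reads about y +87 mm, which disagrees, but it came from a partial outline seen at a slant. Going by the contact force, the slide is at the stop.
- **Surroundings:** matched against the first pictures, the tray, oil bottle, objective and raised plunger shifted by 1 pixel at most in the scene view. The top-view match for the objective was poor (0.49), probably because of the arm's shadow, so that check rests on the scene view.
- **Stack:** it is still in the magazine in the last pictures.

**One hiccup:** the tapered fingertips pressed down on the slide's end edge with about 5 N partway through the push. Raising the tool 1 mm removed it.

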